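# Put the mixed-up lids back on their own storage jars

## Robot

A 6-joint arm with a two-finger parallel gripper is mounted at the origin on the work surface. World frame = base frame: x ahead of the robot, y to its left, z up, the work surface at z = 0. Lengths are in mm, angles in rad, forces in N, time in s.
With the tool pointing down it reaches from about 325 to 850 mm from the base axis. Payload 15.5 kg.
Tool frame: the origin (TCP) lies between the finger pads; the fingertips stand 19 mm ahead of it and the grasp point (between the pads) is the TCP; z points along the fingers, y is the line along which they close (so a half turn about z gives the same grasp; the last joint's range is limited). The gripper opens to 91 mm and grips with 3 to 60 N. Pads are 32 mm wide; open, the fingers measure 118 mm over their backs; the gripper's body (76 mm by 178 mm) begins 60 mm behind the grasp point.
Start: joints at [1.139, 0.494, 1.345, -0, 1.302, -0.096], TCP at [205.948, 590.095, 232.915] pointing down, gripper open.
Joint ranges: [-2.91, 2.91], [-0.82, 2.16], [0.22, 2.67], [-1.22, 4.37], [0.12, 2.79], [-3.08, 3.08]. Speed limits (rad/s): [1.89, 1.89, 2.57, 3.01, 3.01, 3.01].

## Interface

Orientations are given as a unit quaternion [w, x, y, z].
In Python, from workcell import robot gives the robot as it stands. The module is installed in compiled form; this text tells all that it offers.
- The arm moves only by the tool step_arm, never from a script. Its argument "rows" is a list of rows, each a list of 3 entries, a list of its own where there are three numbers: the shift along the tool's x, y, z each as a share of 300 mm, from -1 to 1, then the turn, a rotation vector about the tool's x, y, z each as a share of 30 degrees, from -1 to 1, then the opening, from -1 (shut) to 1 (fully open). In form: [[[tx, ty, tz], [ax, ay, az], hand], ...]. A call has exactly 8 rows; each row is the pose to reach, as a shift and turn from the pose commanded when the call began, along the tool's axes at that moment; what a row does not reach only later rows make up. A row lasts 1/10 s, in which the tool goes at most 50 mm and 8.59 degrees, less where a joint would pass 70% of its speed; a pose out of reach is approached as far as the arm can. A call with a number of a shift or a turn outside -1 to 1 is refused whole. A call with a gripper value outside its range is refused whole. The fingers move at their own pace and stop on an object; "force" is the grip in N (left out, the last holds). Time passes only in rows, so rows that repeat a pose let the fingers close, or fill a call up. It gives the time, the measured TCP pose, the force, the opening and the grip force at its end, in the units of the state.
- robot.get_state(): the state, without advancing time (a new reading comes with each control period).
- robot.snapshot(name): name is "side" or "top" or "wrist"; returns a dict with "pixels" (384x512x3 uint8, red, green, blue), "fx", "fy", "cx", "cy" (pixels), "k1" (the pictures are not rectified: a ray, as slopes to the right and down, at radius r is drawn at 1 + k1 r^2 times it, then the intrinsics apply), "extrinsics" (4x4, takes a point from camera to world coordinates); the wrist camera has in their place "T_tool_cam" (4x4, takes a point from camera to tool coordinates, whose origin is the TCP and whose axes are the flange's). Camera axes: x right, y up, looking along -z (the intrinsics and any distortion apply to the point x, -y, -z); pixel columns grow to the right and rows downward; lengths in mm; the calibration is good to about 2 mm. A picture is of the moment at which its call begins: read the wrist's pose just before it. There is no depth.
- robot.hand_in(): hands the job in; it is judged then, once.
The state is a dict: "time": time; "joint_pos": joint angles; "joint_vel": joint speeds; "joint_torque": joint torques, N m; "tcp_pos": TCP position; "tool_rot": TCP orientation; "wrist_force": force on the tool from outside, world axes, zero at the start; "wrist_torque": the same for the moment, N m; "gripper_width": opening from 0.0 (shut) to 1.0 (fully open); "grasp_force": force on a finger pad.
Only numpy, scipy, OpenCV 4.12 (cv2) and the standard library are available. Lean on these libraries where they do the work, as an engineer would, in place of code of your own. Each camera call takes 0.05 s, during which the arm holds its last target. There are 200 camera calls.

## Task

The lids of the three storage jars have been mixed up: each one sits on a jar of another colour. Put every lid back on the jar of its own colour, fully seated, using the empty wooden board as a free spot to set a lid aside on the way. The stoneware chips easily, so set the lids down rather than dropping them, and leave the jars, the mug, the pepper mill and the moka pot standing where they are.

Things in the scene. Friction and masses are not known exactly. Their poses are not given: they have to be found in the camera images.
- lid_green: lime green stoneware lid, 102 mm across, 0.24 kg, round knob on top. Origin: centre of the underside of its cream plug; z up. Heights above origin: plug 0 to 12 mm (60 mm across below, tapering out to 70), underside of rim 12, rim edge 12 to 18, low dome to 24, knob 24 to 56 (24 mm across at its foot, 32 at height 46). Starts on the brick red jar.
- lid_red: brick red lid, same shape and mass as lid_green. Lift a lid by its knob from above, fingertips about 30 mm above its origin. Set aside, it stands steady on its plug. Starts on the dark blue jar.
- lid_blue: dark blue lid, same shape and mass as lid_green. Seated, a lid has its rim flat on the jar's rim, its plug in the mouth with 7 mm of play all round. Starts on the lime green jar.
- jar_green: lime green empty stoneware jar, loose, 0.95 kg, 115 mm high, belly 130 mm across (from above a ring of its colour around the lid), mouth 84 mm across inside, 96 outside, flat rim 115 mm up. Origin: centre of its underside; z up. A seated lid's origin is 103 mm above the jar's origin.
- jar_red: brick red empty stoneware jar, loose, 0.95 kg, 140 mm high, belly 130 mm across (from above a ring of its colour around the lid), mouth 84 mm across inside, 96 outside, flat rim 140 mm up. Origin: centre of its underside; z up. A seated lid's origin is 128 mm above the jar's origin.
- jar_blue: dark blue empty stoneware jar, loose, 0.95 kg, 165 mm high, belly 130 mm across (from above a ring of its colour around the lid), mouth 84 mm across inside, 96 outside, flat rim 165 mm up. Origin: centre of its underside; z up. A seated lid's origin is 153 mm above the jar's origin.
- board: round wooden chopping board, 180 mm across, 16 mm thick, flat, fixed on the worktop, empty: a free spot for one lid. Origin: centre of its underside, on the worktop; its top is 16 mm above.
- mug: bystander: white mug, 82 mm across and 95 mm high, with a handle at its own +y side. Origin: centre of its underside. Leave it alone.
- mill: bystander: dark wooden pepper mill, 56 mm across and 182 mm high. Origin: centre of its underside. Leave it alone.
- moka: bystander: aluminium moka pot, 90 mm across and 168 mm high, black handle reaching 86 mm out at its own +y side. Origin: centre of its underside. Leave it alone.
Not all that is in view belongs to the job. What is meant by the lid_red is not pink or turquoise, and is the larger of those in its own colour.

How it is judged:
By the outcome, as a careful person would: the job done as asked, in the order asked, and still so for the second after the job is handed in, with the robot touching nothing.
It also fails if it takes over 112 s, if anything falls off the work surface, if the arm or the gripper's body presses on something with over 40 N, if the wrist force passes 120 N, or if a joint passes its speed limit or range.

## Working session

There is one attempt and no reset: what is moved stays moved. The work goes in short steps, Python scripts to look and compute and a tool call to move; the robot and the scene stay as the last step left them, time stands still between calls to the robot, and variables do not carry over. Pictures are saved under pics/ and viewed, at most 15 in all, crops included, and the job is handed in when it is done.

Besides the shell and the picture viewer there is one more tool, called as a command line: name --argument value ..., lists and objects as JSON in quotes. step_arm: Moves the arm, as the interface text tells. Shift numbers are shares of 300 mm and turn numbers shares of 30 degrees, none past 1 either way. Its arguments: {"type":"object","properties":{"rows":{"type":"array"},"force":{"type":"number"}},"required":["rows"]}

```bash
mkdir -p pics; ls
cat > h.py <<'E'
import numpy as np, cv2
from workcell import robot
from scipy.spatial.transform import Rotation as R
def snap(n,f=None):
    s=robot.get_state() if n=="wrist" else None
    d=robot.snapshot(n)
    if n=="wrist":
        T=np.eye(4); q=s["tool_rot"]; T[:3,:3]=R.from_quat([q[1],q[2],q[3],q[0]]).as_matrix(); T[:3,3]=s["tcp_pos"]
        d["E"]=T@np.array(d["T_tool_cam"])
    else: d["E"]=np.array(d["extrinsics"])
    if f: cv2.imwrite("pics/"+f,cv2.cvtColor(d["pixels"],cv2.COLOR_RGB2BGR))
    return d
def ray(d,u,v):
    K=np.array([[d["fx"],0,d["cx"]],[0,d["fy"],d["cy"]],[0,0,1.]])
    x,y=cv2.undistortPoints(np.array([[[u,v]]],float),K,np.array([d["k1"],0,0,0.]))[0,0]
    return d["E"][:3,3],d["E"][:3,:3]@np.array([x,-y,-1.])
def plane(d,u,v,z):
    o,r=ray(d,u,v); return (o+r*(z-o[2])/r[2])
E
python3 - <<'E'
from h import *
for n in("top","side","wrist"):
    d=snap(n,n+"0.png"); print(n,d["fx"],d["k1"],np.round(d["E"],2).tolist())
print(robot.get_state())
E
```

```text
pics
top 429.2508750181181 -0.10940422580274123 [[-0.02, 0.99, -0.15, 409.86], [-1.0, -0.03, -0.01, 53.69], [-0.02, 0.15, 0.99, 1248.84], [0.0, 0.0, 0.0, 1.0]]
side 397.55065409956956 0.012751607955068568 [[0.72, 0.46, -0.53, 21.77], [-0.7, 0.49, -0.53, -470.27], [0.02, 0.74, 0.67, 820.75], [0.0, 0.0, 0.0, 1.0]]
wrist 339.46228965256387 -0.012523239232620765 [[0.33, -0.92, -0.23, 141.04], [0.94, 0.32, 0.08, 613.8], [-0.0, -0.25, 0.97, 383.74], [0.0, 0.0, 0.0, 1.0]]
{'time': 0.15, 'joint_pos': array([ 1.13950375e+00,  4.94083228e-01,  1.34598011e+00, -2.97187735e-05,
        1.30249125e+00, -9.54956017e-02]), 'joint_vel': array([ 0.00040116, -0.00187456, -0.00103965,  0.00161126,  0.00042177,
       -0.00066914]), 'joint_torque': array([ 1.36173512e-03, -8.79206085e+01, -3.82049561e+01,  7.07223150e-02,
        5.02319809e-02, -4.77014191e-05]), 'tcp_pos': array([205.84078833, 589.84410784, 232.45157057]), 'tool_rot': array([-1.11392510e-04,  1.67106849e-01,  9.85938674e-01, -4.68109795e-04]), 'wrist_force': array([ 0.03714859, -0.05216876, -0.65023418]), 'wrist_torque': array([ 0.00677216, -0.00388173,  0.04034664]), 'grasp_force': 0.0, 'gripper_width': 1.0022768675142382}
```

View pics/top0.png

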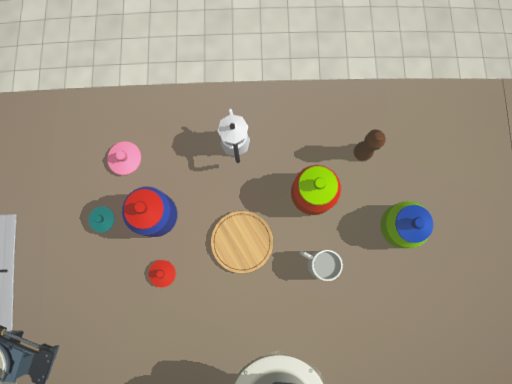

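View pics/side0.png

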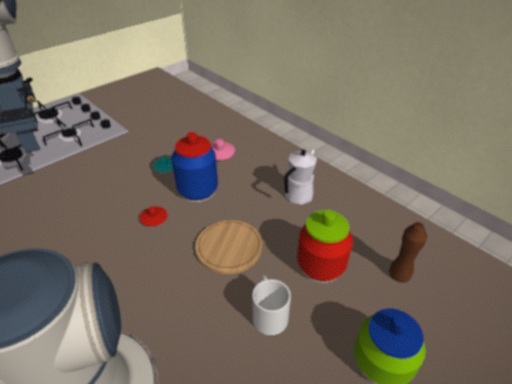

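Top view: red lid candidates are (144,209), on the dark blue jar, and a smaller red one loose at (162,273). The pink one is at (124,157) and the turquoise one at (101,219). The lid on the blue jar fits, since it is the larger of the two reds. Next I'll measure everything and check that in an enlarged crop.

```bash
cat >> h.py <<'E'
HUE={"red":[(0,6),(174,180)],"green":[(30,48)],"blue":[(105,130)]}
def masks(d,c,smin=150,vmin=60):
    h=cv2.cvtColor(d["pixels"],cv2.COLOR_RGB2HSV); m=np.zeros(h.shape[:2],np.uint8)
    for a,b in HUE[c]: m|=cv2.inRange(h,(a,smin,vmin),(b,255,255))
    m=cv2.morphologyEx(m,cv2.MORPH_OPEN,np.ones((3,3)))
    cs,_=cv2.findContours(m,cv2.RETR_EXTERNAL,cv2.CHAIN_APPROX_NONE)
    return [k for k in cs if cv2.contourArea(k)>60]
def circ(d,k,z):
    p=np.array([plane(d,u,v,z)[:2] for u,v in cv2.convexHull(k)[:,0]],np.float32)
    (x,y),r=cv2.minEnclosingCircle(p)
    A=np.c_[2*p,np.ones(len(p))]; s=np.linalg.lstsq(A,(p**2).sum(1),rcond=None)[0]
    return np.round([s[0],s[1],np.sqrt(s[2]+s[0]**2+s[1]**2),x,y,r],1)
E
python3 - <<'E'
from h import *
d=snap("top"); 
Z={"red":171,"green":146,"blue":121}
for c in Z:
    for k in masks(d,c):
        M=k[:,0].mean(0); print(c,M.round(),cv2.contourArea(k),cv2.boundingRect(k),circ(d,k,Z[c]))
for n,u,v,z in [("board",242,241,16),("moka",235,138,84),("mug",325,265,95),("milltop",375,139,182),("millfoot",362,152,0),("mokatop",233,127,168)]:
    print(n,plane(d,u,v,z).round())
im=cv2.cvtColor(d["pixels"],cv2.COLOR_RGB2BGR)[130:300,80:300]
cv2.imwrite("pics/crop.png",cv2.resize(im,None,fx=3.5,fy=3.5,interpolation=cv2.INTER_CUBIC))
h=cv2.cvtColor(d["pixels"],cv2.COLOR_RGB2HSV); print(h[205,140],h[270,165],h[185,310],h[222,405],h[240,400],h[230,155],h[205,305])
E
```

```text
red [161. 273.] 541.5 (149, 260, 27, 27) [375.2 290.9  33.7 375.2 290.9  34.1]
red [143. 209.] 1151.0 (124, 189, 39, 40) [539.4 339.6  50.3 539.6 339.5  50.6]
red [314. 199.] 305.5 (294, 179, 47, 34) [ 578.7 -104.6   59.3  578.6 -104.    60.5]
green [397. 226.] 593.0 (381, 202, 36, 46) [ 482.4 -331.4   59.7  483.1 -332.5   62.5]
green [318. 185.] 1122.0 (299, 166, 39, 39) [ 592.9 -111.1   50.6  592.8 -111.    51.1]
blue [414. 223.] 1012.0 (397, 205, 36, 37) [ 487.2 -368.2   49.5  487.2 -368.3   50. ]
blue [163. 214.] 195.5 (151, 194, 19, 39) [538.7 334.5  55.  532.5 313.2  52.5]
board [457.  93.  16.]
moka [743. 105.  84.]
mug [ 385. -129.   95.]
milltop [ 703. -261.  182.]
millfoot [ 714. -272.    0.]
mokatop [749. 106. 168.]
[  2 201 213] [  2 199 219] [ 40 207 150] [112 154 124] [ 41 190 126] [114 155 156] [  6 181 128]
```

View pics/crop.png

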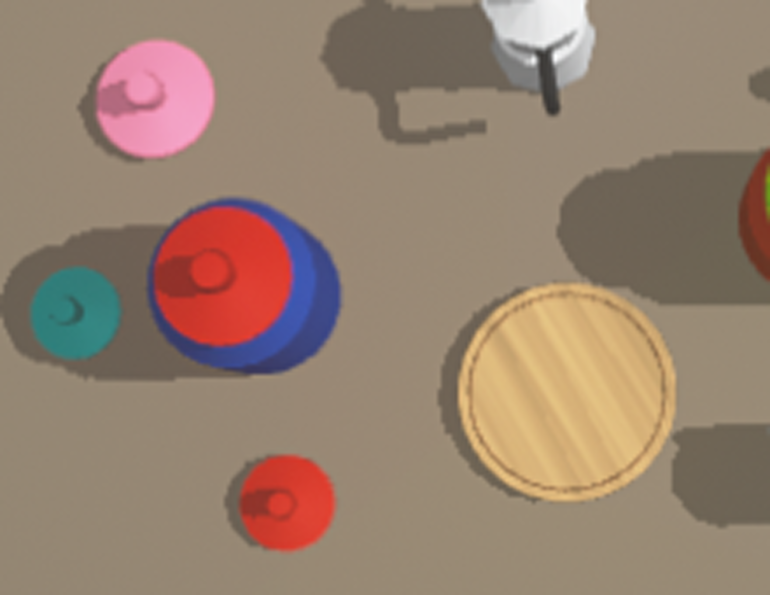

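The crop shows the large red lid on the blue jar at crop (222,276), which is full-image (143,209). Its measured radius is 50 mm against 34 mm at most for the small loose red lid at crop (288,503), so it is lid_red.

My plan is red to the board, blue to the blue jar, green to the green jar, then red to the red jar.

step_arm --rows '[[[-0.3,-0.1,-0.1],[0,0,0],1],[[-0.66,-0.21,-0.22],[0,0,0],1],[[-0.66,-0.21,-0.22],[0,0,0],1],[[-0.66,-0.21,-0.22],[0,0,0],1],[[-0.66,-0.21,-0.22],[0,0,0],1],[[-0.66,-0.21,-0.22],[0,0,0],1],[[-0.66,-0.21,-0.22],[0,0,0],1],[[-0.66,-0.21,-0.22],[0,0,0],1]]' --force 25

```text
time: 1.0
tcp_pos: [370.9, 466.0, 298.2]
tool_rot: [-0.0, 0.167, 0.986, -0.0]
wrist_force: [-0.4, -0.6, -0.2]
gripper_width: 1.004
grasp_force: 0.0
```

step_arm --rows '[[[-0.66,-0.21,0],[0,0,0],1],[[-0.66,-0.21,0],[0,0,0],1],[[-0.66,-0.21,0],[0,0,0],1],[[-0.66,-0.21,0],[0,0,0],1],[[-0.66,-0.21,0],[0,0,0],1],[[-0.66,-0.21,0],[0,0,0],1],[[-0.66,-0.21,0],[0,0,0],1],[[-0.66,-0.21,0],[0,0,0],1]]'

```text
time: 1.8
tcp_pos: [536.9, 342.0, 298.9]
tool_rot: [-0.0, 0.166, 0.986, 0.0]
wrist_force: [-0.4, 0.3, -0.3]
gripper_width: 0.997
grasp_force: 0.0
```

```bash
cat >> h.py <<'E'
def go(t):
    s=robot.get_state(); q=s["tool_rot"]; M=R.from_quat([q[1],q[2],q[3],q[0]]).as_matrix()
    print("t",round(s["time"],2),"tcp",s["tcp_pos"].round(1),"w",round(s["gripper_width"],3),"F",s["wrist_force"].round(1))
    for p in t: print(p,"->",(M.T@(np.array(p)-s["tcp_pos"])/300).round(4))
E
python3 - <<'E'
from h import *
d=snap("wrist","w1.png")
for k in masks(d,"red"): print(k[:,0].mean(0).round(),cv2.contourArea(k),circ(d,k,171))
print(np.round(d["E"],2))
go([(539.5,339.6,300),(539.5,339.6,202)])
E
```

```text
[256. 189.] 10632.0 [538.8 340.3  50.5 538.6 340.1  50.8]
[199.  32.] 3517.5 [406.6 340.4  25.  406.6 340.2  25.2]
[[ 3.3000e-01 -9.2000e-01 -2.3000e-01  4.7207e+02]
 [ 9.4000e-01  3.2000e-01  8.0000e-02  3.6573e+02]
 [-0.0000e+00 -2.4000e-01  9.7000e-01  4.5025e+02]
 [ 0.0000e+00  0.0000e+00  0.0000e+00  1.0000e+00]]
t 1.85 tcp [537. 342. 299.] w 1.002 F [-0.6 -0.5  0.3]
(539.5, 339.6, 300) -> [-0.0104 -0.0047 -0.0034]
(539.5, 339.6, 202) -> [-0.0105 -0.0047  0.3233]
```

View pics/w1.png

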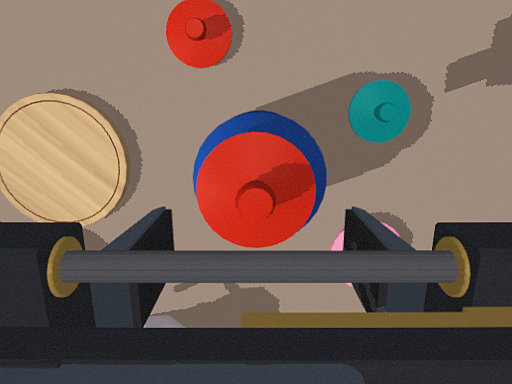

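The wrist view shows the red lid at (256,189) between the fingers and the board at (62,158). It agrees with the top camera to about 1 mm, so I'll descend and grip.

step_arm --rows '[[[-0.009,-0.004,0.1],[0,0,0],1],[[-0.009,-0.004,0.2],[0,0,0],1],[[-0.009,-0.004,0.27],[0,0,0],1],[[-0.009,-0.004,0.323],[0,0,0],1],[[-0.009,-0.004,0.323],[0,0,0],1],[[-0.009,-0.004,0.323],[0,0,0],1],[[-0.009,-0.004,0.323],[0,0,0],0],[[-0.009,-0.004,0.323],[0,0,0],-0.4]]'

```text
time: 2.65
tcp_pos: [540.8, 339.0, 203.1]
tool_rot: [0.001, 0.167, 0.986, 0.001]
wrist_force: [0.3, -1.1, -0.1]
gripper_width: 0.853
grasp_force: 0.0
```

step_arm --rows '[[[0,0,0],[0,0,0],-1],[[0,0,0],[0,0,0],-1],[[0,0,0],[0,0,0],-1],[[0,0,0],[0,0,0],-1],[[0,0,0],[0,0,0],-1],[[0,0,0],[0,0,0],-1],[[0,0,0],[0,0,0],-1],[[0,0,0],[0,0,0],-1]]' --force 25

```text
time: 3.45
tcp_pos: [540.4, 338.6, 202.0]
tool_rot: [-0.0, 0.167, 0.986, -0.0]
wrist_force: [0.9, -0.4, -0.6]
gripper_width: 0.324
grasp_force: 25.0
```

step_arm --rows '[[[0,0,-0.05],[0,0,0],-1],[[0,0,-0.1],[0,0,0],-1],[[0,0,-0.2],[0,0,0],-1],[[0,0,-0.3],[0,0,0],-1],[[-0.002,-0.15,-0.3],[0,0,0],-1],[[-0.003,-0.3,-0.3],[0,0,0],-1],[[-0.005,-0.45,-0.3],[0,0,0],-1],[[-0.005,-0.45,-0.3],[0,0,0],-1]]'

```text
time: 4.25
tcp_pos: [495.4, 206.8, 292.1]
tool_rot: [-0.001, 0.168, 0.986, -0.001]
wrist_force: [-0.6, 0.3, -2.7]
gripper_width: 0.332
grasp_force: 25.0
```

step_arm --rows '[[[-0.001,-0.15,0],[0,0,0],-1],[[-0.002,-0.3,0.1],[0,0,0],-1],[[-0.002,-0.41,0.2],[0,0,0],-1],[[-0.002,-0.414,0.35],[0,0,0],-1],[[-0.002,-0.414,0.5],[0,0,0],-1],[[-0.002,-0.414,0.6],[0,0,0],-1],[[-0.002,-0.414,0.6],[0,0,0],-1],[[-0.002,-0.414,0.6],[0,0,0],-1]]'

```text
time: 5.05
tcp_pos: [457.3, 93.4, 112.5]
tool_rot: [-0.0, 0.167, 0.986, -0.0]
wrist_force: [0.9, -0.5, -2.5]
gripper_width: 0.331
grasp_force: 25.0
```

Run:
```python
from h import *
d=snap("wrist","w2.png")
d2=snap("top")
for k in masks(d2,"blue"): print(k[:,0].mean(0).round(),cv2.contourArea(k),circ(d2,k,165))
go([(457,93,65)])
```

```text
[414. 223.] 1011.0 [ 484.3 -351.8   47.5  484.2 -351.9   48.1]
[128. 209.] 91.5 [539.1 361.9  30.8 539.5 378.   26.2]
[157. 211.] 605.5 [537.9 308.2  49.4 537.6 306.7  54.4]
t 5.15 tcp [458.2  93.4 113.6] w 0.327 F [-0.9 -0.9 -1.3]
(457, 93, 65) -> [ 0.0036 -0.0029  0.1619]
```

View pics/w2.png

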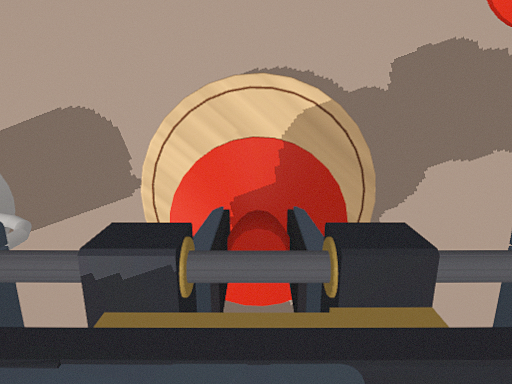

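The picture shows the red lid held level and centred over the board, which spans about (142..376, 72..). I'll lower it gently.

step_arm --rows '[[[0,0,0.05],[0,0,0],-1],[[0,0,0.1],[0,0,0],-1],[[0,0,0.13],[0,0,0],-1],[[0,0,0.14],[0,0,0],-1],[[0,0,0.147],[0,0,0],-1],[[0,0,0.151],[0,0,0],-1],[[0,0,0.154],[0,0,0],-1],[[0,0,0.154],[0,0,0],-1]]'

```text
time: 5.95
tcp_pos: [457.2, 93.2, 66.0]
tool_rot: [0.0, 0.167, 0.986, 0.0]
wrist_force: [-0.8, -0.4, -2.4]
gripper_width: 0.329
grasp_force: 25.0
```

step_arm --rows '[[[0,0,0.002],[0,0,0],-1],[[0,0,0.003],[0,0,0],-1],[[0,0,0.004],[0,0,0],-1],[[0,0,0.005],[0,0,0],-1],[[0,0,0.006],[0,0,0],-1],[[0,0,0.006],[0,0,0],-1],[[0,0,0.006],[0,0,0],-1],[[0,0,0.006],[0,0,0],-1]]'

```text
time: 6.75
tcp_pos: [457.2, 93.2, 64.8]
tool_rot: [0.0, 0.167, 0.986, 0.0]
wrist_force: [-4.0, -0.7, 20.1]
gripper_width: 0.325
grasp_force: 25.0
```

Touching down. I'll ease off slightly, release and rise.

step_arm --rows '[[[0,0,-0.002],[0,0,0],-1],[[0,0,-0.002],[0,0,0],-0.2],[[0,0,-0.002],[0,0,0],0.2],[[0,0,-0.002],[0,0,0],0.6],[[0,0,-0.002],[0,0,0],1],[[0,0,-0.002],[0,0,0],1],[[0,0,-0.05],[0,0,0],1],[[0,0,-0.15],[0,0,0],1]]'

```text
time: 7.55
tcp_pos: [455.9, 93.1, 108.1]
tool_rot: [-0.002, 0.167, 0.986, -0.0]
wrist_force: [1.2, 0.8, 0.2]
gripper_width: 0.891
grasp_force: 0.0
```

step_arm --rows '[[[0,0,-0.15],[0,0,0],1],[[0,0,-0.3],[0,0,0],1],[[0,0,-0.45],[0,0,0],1],[[0,0,-0.6],[0,0,0],1],[[0,0,-0.7],[0,0,0],1],[[0,0,-0.7],[0,0,0],1],[[0,0,-0.7],[0,0,0],1],[[0,0,-0.7],[0,0,0],1]]'

```text
time: 8.35
tcp_pos: [456.4, 93.2, 317.9]
tool_rot: [-0.001, 0.167, 0.986, -0.0]
wrist_force: [0.6, -0.5, -0.1]
gripper_width: 1.002
grasp_force: 0.0
```

Run:
```python
from h import *
d=snap("wrist")
for k in masks(d,"red"): print(k[:,0].mean(0).round(),cv2.contourArea(k),circ(d,k,34))
go([(487.2,-368.2,300)])
```

```text
[177. 304.] 1608.5 [615.9 -86.5  38.7 616.3 -84.4  43.8]
[259. 158.] 4632.0 [455.3  95.   50.3 455.3  95.2  50.6]
[410.  31.] 3263.0 [370.5 315.9  37.6 370.5 315.8  38. ]
t 8.4 tcp [456.4  93.2 317.8] w 0.999 F [-0.4  0.1 -0.7]
(487.2, -368.2, 300) -> [-0.6037 -1.4181  0.0593]
```

step_arm --rows '[[[-0.15,-0.35,0],[0,0,0],1],[[-0.302,-0.709,0.03],[0,0,0],1],[[-0.302,-0.709,0.03],[0,0,0],1],[[-0.302,-0.709,0.03],[0,0,0],1],[[-0.302,-0.709,0.03],[0,0,0],1],[[-0.302,-0.709,0.03],[0,0,0],1],[[-0.302,-0.709,0.03],[0,0,0],1],[[-0.302,-0.709,0.03],[0,0,0],1]]'

```text
time: 9.2
tcp_pos: [472.2, -136.6, 309.4]
tool_rot: [-0.001, 0.167, 0.986, 0.0]
wrist_force: [0.3, 0.2, -0.9]
gripper_width: 0.999
grasp_force: 0.0
```

step_arm --rows '[[[-0.302,-0.709,0.03],[0,0,0],1],[[-0.302,-0.709,0.03],[0,0,0],1],[[-0.302,-0.709,0.03],[0,0,0],1],[[-0.302,-0.709,0.03],[0,0,0],1],[[-0.302,-0.709,0.03],[0,0,0],1],[[-0.302,-0.709,0.03],[0,0,0],1],[[-0.302,-0.709,0.03],[0,0,0],1],[[-0.302,-0.709,0.03],[0,0,0],1]]'

```text
time: 10.0
tcp_pos: [488.3, -366.6, 301.1]
tool_rot: [-0.0, 0.166, 0.986, 0.0]
wrist_force: [-0.1, 0.3, 0.2]
gripper_width: 0.999
grasp_force: 0.0
```

Run:
```python
from h import *
d=snap("wrist")
for k in masks(d,"blue",120,40): print("wrist",k[:,0].mean(0).round(),cv2.contourArea(k),circ(d,k,121))
d=snap("top","top1.png")
for k in masks(d,"blue",120,40): print("top",k[:,0].mean(0).round(),cv2.contourArea(k),circ(d,k,165))
im=cv2.cvtColor(d["pixels"],cv2.COLOR_RGB2BGR)[160:260,100:200]
cv2.imwrite("pics/bj.png",cv2.resize(im,None,fx=5,fy=5,interpolation=cv2.INTER_CUBIC))
go([(487.2,-368.2,152)])
```

```text
wrist [255. 174.] 7766.5 [ 486.9 -368.6   50.4  486.9 -368.5   50.6]
top [413. 224.] 822.5 [ 484.2 -351.3   48.1  483.9 -351.7   48.8]
top [148. 212.] 1796.5 [530.8 328.7  63.9 527.6 328.4  68.4]
t 10.1 tcp [ 488.3 -366.7  301.3] w 1.001 F [-0.6  0.  -0.6]
(487.2, -368.2, 152) -> [ 0.0017 -0.006   0.4976]
```

View pics/bj.png

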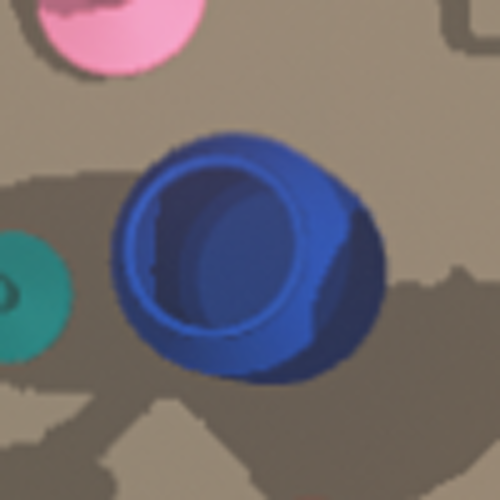

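The enlarged top view shows the open blue jar. Its rim spans crop x 123..308 and y 152..338, so the rim centre is near (142.7,208.6) in the full image. Now I'll grip the blue lid.

step_arm --rows '[[[0.002,-0.006,0.1],[0,0,0],1],[[0.002,-0.006,0.25],[0,0,0],1],[[0.002,-0.006,0.37],[0,0,0],1],[[0.002,-0.006,0.45],[0,0,0],1],[[0.002,-0.006,0.495],[0,0,0],1],[[0.002,-0.006,0.495],[0,0,0],1],[[0.002,-0.006,0.495],[0,0,0],1],[[0.002,-0.006,0.495],[0,0,0],0]]'

```text
time: 10.9
tcp_pos: [487.5, -370.1, 154.1]
tool_rot: [0.001, 0.167, 0.986, -0.001]
wrist_force: [0.1, -0.1, 0.5]
gripper_width: 0.938
grasp_force: 0.0
```

step_arm --rows '[[[0,0,0],[0,0,0],-0.4],[[0,0,0],[0,0,0],-1],[[0,0,0],[0,0,0],-1],[[0,0,0],[0,0,0],-1],[[0,0,0],[0,0,0],-1],[[0,0,0],[0,0,0],-1],[[0,0,0],[0,0,0],-1],[[0,0,0],[0,0,0],-1]]' --force 25

```text
time: 11.7
tcp_pos: [486.8, -369.7, 152.5]
tool_rot: [-0.0, 0.167, 0.986, -0.0]
wrist_force: [0.2, -0.7, -0.7]
gripper_width: 0.328
grasp_force: 25.0
```

Run:
```python
from h import *
d=snap("top")
print(plane(d,142.7,208.6,165))
go([(539,340,320)])
```

```text
[539.6941969  341.73512997 165.        ]
t 11.75 tcp [ 486.8 -369.6  152.5] w 0.324 F [-0.1 -0.8 -0.8]
(539, 340, 320) -> [ 0.6151  2.2908 -0.5584]
```

step_arm --rows '[[[0,0,-0.05],[0,0,0],-1],[[0,0,-0.12],[0,0,0],-1],[[0,0,-0.25],[0,0,0],-1],[[0,0,-0.4],[0,0,0],-1],[[0.04,0.15,-0.55],[0,0,0],-1],[[0.08,0.3,-0.56],[0,0,0],-1],[[0.12,0.45,-0.56],[0,0,0],-1],[[0.155,0.6,-0.56],[0,0,0],-1]]'

```text
time: 12.55
tcp_pos: [501.8, -184.0, 321.0]
tool_rot: [0.0, 0.167, 0.986, -0.0]
wrist_force: [1.7, -0.5, -1.2]
gripper_width: 0.327
grasp_force: 25.0
```

step_arm --rows '[[[0.04,0.15,0],[0,0,0],-1],[[0.08,0.3,0],[0,0,0],-1],[[0.12,0.45,0],[0,0,0],-1],[[0.16,0.6,0],[0,0,0],-1],[[0.2,0.75,0],[0,0,0],-1],[[0.22,0.85,0],[0,0,0],-1],[[0.23,0.85,0],[0,0,0],-1],[[0.23,0.85,0],[0,0,0],-1]]'

```text
time: 13.35
tcp_pos: [520.4, 78.3, 320.3]
tool_rot: [-0.0, 0.166, 0.986, -0.0]
wrist_force: [-0.7, -0.9, -2.4]
gripper_width: 0.325
grasp_force: 25.0
```

Run:
```python
from h import *
go([(540,340,320)])
```

```text
t 13.35 tcp [520.4  78.3 320.3] w 0.325 F [-0.7 -0.9 -2.4]
(540, 340, 320) -> [2.244e-01 8.454e-01 6.000e-04]
```

step_arm --rows '[[[0.04,0.15,0],[0,0,0],-1],[[0.08,0.3,0],[0,0,0],-1],[[0.12,0.45,0],[0,0,0],-1],[[0.16,0.6,0],[0,0,0],-1],[[0.2,0.75,0],[0,0,0],-1],[[0.224,0.845,0.03],[0,0,0],-1],[[0.224,0.845,0.06],[0,0,0],-1],[[0.224,0.845,0.06],[0,0,0],-1]]'

```text
time: 14.15
tcp_pos: [540.8, 338.3, 300.8]
tool_rot: [-0.001, 0.167, 0.986, -0.001]
wrist_force: [-1.0, -0.5, -3.3]
gripper_width: 0.325
grasp_force: 25.0
```

Run:
```python
from h import *
d=snap("wrist","w3.png")
go([(540,340,215)])
```

```text
t 14.2 tcp [541.1 337.8 301.8] w 0.325 F [ 0.5  0.8 -1.5]
(540, 340, 215) -> [0.0056 0.0061 0.2894]
```

View pics/w3.png

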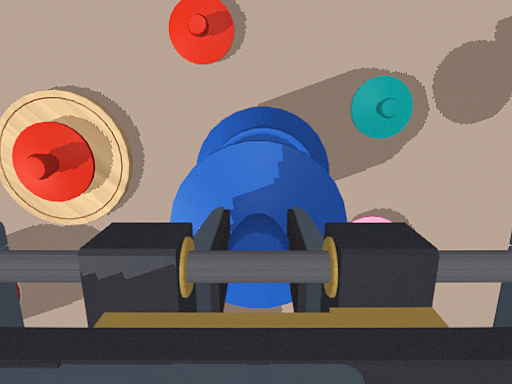

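The blue lid is over the blue jar. The rim arc shows just ahead at about (262,128), and belly and lid are centred to within about 4 px. I'll descend to just above the rim and check.

step_arm --rows '[[[0,0,0.05],[0,0,0],-1],[[0,0,0.12],[0,0,0],-1],[[0,0,0.19],[0,0,0],-1],[[0,0,0.24],[0,0,0],-1],[[0,0,0.27],[0,0,0],-1],[[0,0,0.27],[0,0,0],-1],[[0,0,0.27],[0,0,0],-1],[[0,0,0.27],[0,0,0],-1]]'

```text
time: 15.0
tcp_pos: [541.6, 339.2, 222.6]
tool_rot: [0.001, 0.167, 0.986, 0.0]
wrist_force: [-0.2, 0.1, -2.1]
gripper_width: 0.329
grasp_force: 25.0
```

Run:
```python
from h import *
d=snap("wrist")
im=cv2.cvtColor(d["pixels"],cv2.COLOR_RGB2BGR)[90:330,150:380]
d=snap("side")
i2=cv2.cvtColor(d["pixels"],cv2.COLOR_RGB2BGR)[110:210,150:240]
cv2.imwrite("pics/w4.png",np.hstack([cv2.resize(im,(400,417)),cv2.resize(i2,(375,417),interpolation=cv2.INTER_CUBIC)]))
go([(540,340,202)])
```

```text
t 15.1 tcp [541.4 339.4 222.4] w 0.328 F [ 0.2  0.2 -2.3]
(540, 340, 202) -> [0.0051 0.0004 0.0679]
```

View pics/w4.png

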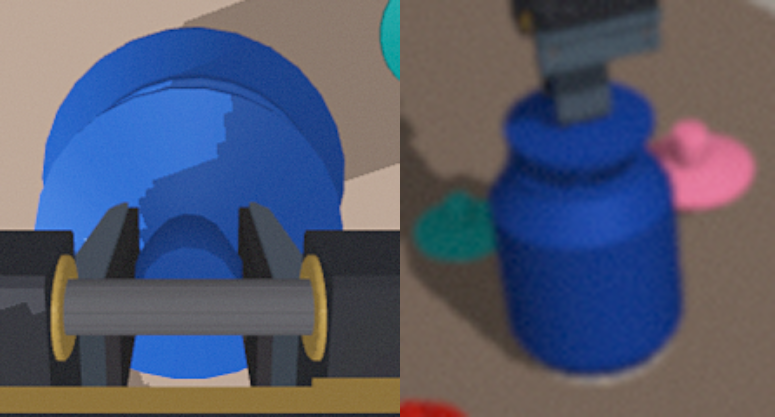

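The lid hovers centred just above the blue rim in both views. I'll lower it gently.

step_arm --rows '[[[0.005,0.001,0.01],[0,0,0],-1],[[0.005,0.001,0.02],[0,0,0],-1],[[0.005,0.001,0.03],[0,0,0],-1],[[0.005,0.001,0.04],[0,0,0],-1],[[0.005,0.001,0.048],[0,0,0],-1],[[0.005,0.001,0.054],[0,0,0],-1],[[0.005,0.001,0.059],[0,0,0],-1],[[0.005,0.001,0.062],[0,0,0],-1]]'

```text
time: 15.9
tcp_pos: [539.7, 340.1, 202.8]
tool_rot: [-0.0, 0.167, 0.986, -0.0]
wrist_force: [0.9, -0.2, -1.8]
gripper_width: 0.327
grasp_force: 25.0
```

step_arm --rows '[[[0,0,0.001],[0,0,0],-1],[[0,0,0.002],[0,0,0],-1],[[0,0,0.004],[0,0,0],-1],[[0,0,0.005],[0,0,0],-1],[[0,0,0.006],[0,0,0],-1],[[0,0,0.006],[0,0,0],-1],[[0,0,0.006],[0,0,0],-1],[[0,0,0.006],[0,0,0],-1]]'

```text
time: 16.7
tcp_pos: [539.9, 340.2, 202.4]
tool_rot: [0.001, 0.167, 0.986, 0.0]
wrist_force: [-4.8, -2.9, 13.8]
gripper_width: 0.33
grasp_force: 25.0
```

Contact came at z = 202.4, the height expected for a seated lid. I'll release, rise and head to the green lid.

step_arm --rows '[[[0,0,-0.002],[0,0,0],-1],[[0,0,-0.002],[0,0,0],-0.2],[[0,0,-0.002],[0,0,0],0.2],[[0,0,-0.002],[0,0,0],0.6],[[0,0,-0.002],[0,0,0],1],[[0,0,-0.002],[0,0,0],1],[[0,0,-0.05],[0,0,0],1],[[0,0,-0.15],[0,0,0],1]]'

```text
time: 17.5
tcp_pos: [538.6, 339.5, 244.5]
tool_rot: [-0.002, 0.167, 0.986, -0.001]
wrist_force: [0.0, 0.5, 0.3]
gripper_width: 0.893
grasp_force: 0.0
```

step_arm --rows '[[[0,0,-0.1],[0,0,0],1],[[0,0,-0.2],[0,0,0],1],[[0,-0.1,-0.2],[0,0,0],1],[[0,-0.25,-0.2],[0,0,0],1],[[0,-0.4,-0.2],[0,0,0],1],[[0,-0.5,-0.2],[0,0,0],1],[[0,-0.5,-0.2],[0,0,0],1],[[0,-0.5,-0.2],[0,0,0],1]]'

```text
time: 18.3
tcp_pos: [490.4, 198.2, 306.5]
tool_rot: [0.0, 0.168, 0.986, 0.0]
wrist_force: [0.0, 0.3, 0.3]
gripper_width: 1.0
grasp_force: 0.0
```

Run:
```python
from h import *
d=snap("wrist","w5.png")
go([(593,-111,300)])
```

```text
t 18.35 tcp [490.6 198.8 306.3] w 0.998 F [0.1 0.5 0.2]
(593, -111, 300) -> [-0.6627 -0.8624  0.0208]
```

View pics/w5.png

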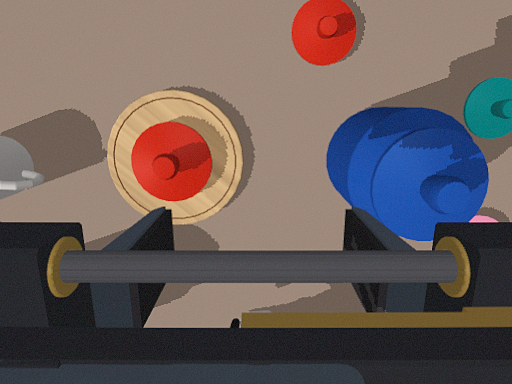

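The wrist view shows the blue lid flat on the blue jar at about (430,183) and the red lid standing on the board at (172,161). Next is the green lid.

step_arm --rows '[[[-0.1,-0.13,0.005],[0,0,0],1],[[-0.2,-0.26,0.01],[0,0,0],1],[[-0.33,-0.43,0.01],[0,0,0],1],[[-0.33,-0.43,0.01],[0,0,0],1],[[-0.33,-0.43,0.01],[0,0,0],1],[[-0.33,-0.43,0.01],[0,0,0],1],[[-0.33,-0.43,0.01],[0,0,0],1],[[-0.33,-0.43,0.01],[0,0,0],1]]'

```text
time: 19.15
tcp_pos: [541.0, 45.4, 303.2]
tool_rot: [-0.0, 0.166, 0.986, 0.0]
wrist_force: [-0.2, -0.3, 0.2]
gripper_width: 0.995
grasp_force: 0.0
```

step_arm --rows '[[[-0.1,-0.13,0.005],[0,0,0],1],[[-0.2,-0.26,0.01],[0,0,0],1],[[-0.333,-0.432,0.01],[0,0,0],1],[[-0.333,-0.432,0.01],[0,0,0],1],[[-0.333,-0.432,0.01],[0,0,0],1],[[-0.333,-0.432,0.01],[0,0,0],1],[[-0.333,-0.432,0.01],[0,0,0],1],[[-0.333,-0.432,0.01],[0,0,0],1]]'

```text
time: 19.95
tcp_pos: [592.6, -109.8, 300.4]
tool_rot: [0.0, 0.166, 0.986, 0.0]
wrist_force: [0.4, 0.1, -1.3]
gripper_width: 0.997
grasp_force: 0.0
```

Run:
```python
from h import *
d=snap("wrist")
for k in masks(d,"green",120,40): print("wrist",k[:,0].mean(0).round(),cv2.contourArea(k),circ(d,k,146))
d=snap("top")
im=cv2.cvtColor(d["pixels"],cv2.COLOR_RGB2BGR)[180:280,350:450]
cv2.imwrite("pics/gj.png",cv2.resize(im,None,fx=5,fy=5,interpolation=cv2.INTER_CUBIC))
go([(593,-111,177.5)])
```

```text
wrist [256. 181.] 9111.5 [ 592.7 -111.    50.7  592.8 -111.    51. ]
wrist [ 35. 154.] 8366.5 [ 499.  -300.6   55.6  506.7 -298.7   59.4]
t 20.05 tcp [ 592.7 -110.2  300.3] w 0.997 F [-0.   0.3 -0.9]
(593, -111, 177.5) -> [-0.0016 -0.0021  0.4094]
```

View pics/gj.png

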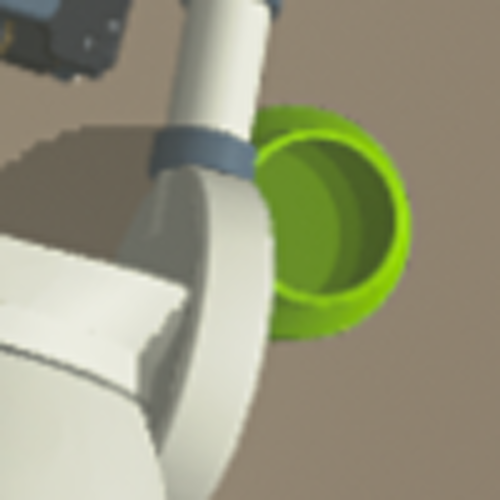

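The open green jar's rim runs from crop y 127 to 307 with its right edge at x 407, so its centre is about (413,223) in the full image. Now I'll grip the green lid.

step_arm --rows '[[[-0.002,-0.004,0.1],[0,0,0],1],[[-0.002,-0.004,0.2],[0,0,0],1],[[-0.002,-0.004,0.3],[0,0,0],1],[[-0.002,-0.004,0.37],[0,0,0],1],[[-0.002,-0.004,0.409],[0,0,0],1],[[-0.002,-0.004,0.409],[0,0,0],1],[[-0.002,-0.004,0.409],[0,0,0],1],[[-0.002,-0.004,0.409],[0,0,0],0]]'

```text
time: 20.85
tcp_pos: [593.7, -112.7, 178.7]
tool_rot: [0.001, 0.167, 0.986, -0.0]
wrist_force: [0.2, -0.1, 0.5]
gripper_width: 0.938
grasp_force: 0.0
```

step_arm --rows '[[[0,0,0],[0,0,0],-0.4],[[0,0,0],[0,0,0],-1],[[0,0,0],[0,0,0],-1],[[0,0,0],[0,0,0],-1],[[0,0,0],[0,0,0],-1],[[0,0,0],[0,0,0],-1],[[0,0,0],[0,0,0],-1],[[0,0,0],[0,0,0],-1]]' --force 25

```text
time: 21.65
tcp_pos: [593.0, -112.5, 177.4]
tool_rot: [-0.0, 0.167, 0.986, 0.0]
wrist_force: [0.5, 0.5, -0.8]
gripper_width: 0.326
grasp_force: 25.0
```

Run:
```python
from h import *
d=snap("top")
print(plane(d,413,223,115),plane(d,414,223,115))
go([(487,-368,270)])
```

```text
[ 488.57472272 -367.49880977  115.        ] [ 488.48989452 -370.24268642  115.        ]
t 21.7 tcp [ 593.  -112.5  177.4] w 0.326 F [-0.2  0.1  0.3]
(487, -368, 270) -> [ 0.0531 -0.9205 -0.3088]
```

step_arm --rows '[[[0,0,-0.05],[0,0,0],-1],[[0,0,-0.12],[0,0,0],-1],[[0,0,-0.22],[0,0,0],-1],[[0,0,-0.31],[0,0,0],-1],[[0.01,-0.1,-0.31],[0,0,0],-1],[[0.02,-0.25,-0.31],[0,0,0],-1],[[0.02,-0.4,-0.31],[0,0,0],-1],[[0.02,-0.4,-0.31],[0,0,0],-1]]'

```text
time: 22.5
tcp_pos: [546.1, -228.2, 270.3]
tool_rot: [-0.0, 0.169, 0.986, -0.001]
wrist_force: [1.5, 1.7, -1.9]
gripper_width: 0.326
grasp_force: 25.0
```

step_arm --rows '[[[0.01,-0.12,0],[0,0,0],-1],[[0.02,-0.27,0],[0,0,0],-1],[[0.02,-0.4,0],[0,0,0],-1],[[0.029,-0.523,0],[0,0,0],-1],[[0.029,-0.523,0],[0,0,0],-1],[[0.029,-0.523,0.1],[0,0,0],-1],[[0.029,-0.523,0.2],[0,0,0],-1],[[0.029,-0.523,0.2],[0,0,0],-1]]'

```text
time: 23.3
tcp_pos: [486.4, -367.3, 206.9]
tool_rot: [-0.003, 0.167, 0.986, 0.002]
wrist_force: [-0.2, -0.7, -2.0]
gripper_width: 0.33
grasp_force: 25.0
```

Run:
```python
from h import *
d=snap("wrist")
im=cv2.cvtColor(d["pixels"],cv2.COLOR_RGB2BGR)[60:330,130:400]
d=snap("side")
i2=cv2.cvtColor(d["pixels"],cv2.COLOR_RGB2BGR)[284:384,340:440]
cv2.imwrite("pics/w6.png",np.hstack([cv2.resize(im,(400,400)),cv2.resize(i2,(400,400),interpolation=cv2.INTER_CUBIC)]))
go([(488,-369.3,152)])
```

```text
t 23.4 tcp [ 488.1 -368.8  210.8] w 0.326 F [ 0.  -0.  -1.3]
(488, -369.3, 152) -> [-0.0006 -0.0018  0.1959]
```

View pics/w6.png

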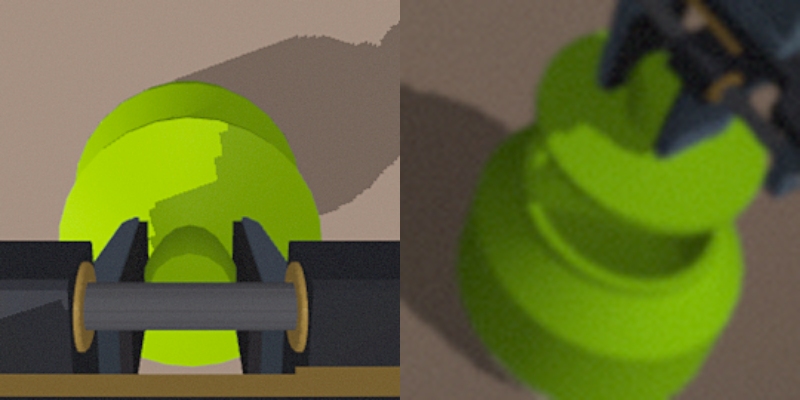

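The green lid hangs level, centred over the green mouth in both views. I'll lower it in two stages.

step_arm --rows '[[[0,-0.001,0.03],[0,0,0],-1],[[0,-0.001,0.06],[0,0,0],-1],[[0,-0.001,0.09],[0,0,0],-1],[[0,-0.001,0.12],[0,0,0],-1],[[0,-0.001,0.135],[0,0,0],-1],[[0,-0.001,0.15],[0,0,0],-1],[[0,-0.001,0.15],[0,0,0],-1],[[0,-0.001,0.15],[0,0,0],-1]]'

```text
time: 24.2
tcp_pos: [487.9, -369.5, 165.5]
tool_rot: [0.0, 0.167, 0.986, -0.0]
wrist_force: [0.6, 0.3, -1.3]
gripper_width: 0.328
grasp_force: 25.0
```

step_arm --rows '[[[0,0,0.01],[0,0,0],-1],[[0,0,0.018],[0,0,0],-1],[[0,0,0.026],[0,0,0],-1],[[0,0,0.032],[0,0,0],-1],[[0,0,0.037],[0,0,0],-1],[[0,0,0.04],[0,0,0],-1],[[0,0,0.042],[0,0,0],-1],[[0,0,0.042],[0,0,0],-1]]'

```text
time: 25.0
tcp_pos: [487.8, -369.4, 152.8]
tool_rot: [0.0, 0.167, 0.986, 0.0]
wrist_force: [-0.4, 0.2, -3.0]
gripper_width: 0.33
grasp_force: 25.0
```

step_arm --rows '[[[0,0,0.001],[0,0,0],-1],[[0,0,0.002],[0,0,0],-1],[[0,0,0.003],[0,0,0],-1],[[0,0,0.004],[0,0,0],-1],[[0,0,0.005],[0,0,0],-1],[[0,0,0.006],[0,0,0],-1],[[0,0,0.006],[0,0,0],-1],[[0,0,0.006],[0,0,0],-1]]'

```text
time: 25.8
tcp_pos: [487.9, -369.5, 152.2]
tool_rot: [0.0, 0.167, 0.986, -0.0]
wrist_force: [-4.7, 4.3, 16.6]
gripper_width: 0.329
grasp_force: 25.0
```

Seated at z = 152.2. I'll release, rise and go back to the board for the red lid.

step_arm --rows '[[[0,0,-0.002],[0,0,0],-1],[[0,0,-0.002],[0,0,0],-0.2],[[0,0,-0.002],[0,0,0],0.2],[[0,0,-0.002],[0,0,0],0.6],[[0,0,-0.002],[0,0,0],1],[[0,0,-0.002],[0,0,0],1],[[0,0,-0.05],[0,0,0],1],[[0,0,-0.15],[0,0,0],1]]'

```text
time: 26.6
tcp_pos: [486.9, -368.6, 194.5]
tool_rot: [-0.002, 0.167, 0.986, 0.001]
wrist_force: [0.1, -0.3, 0.6]
gripper_width: 0.891
grasp_force: 0.0
```

step_arm --rows '[[[0,0,-0.15],[0,0,0],1],[[0,0,-0.3],[0,0,0],1],[[0.05,0.1,-0.35],[0,0,0],1],[[0.15,0.3,-0.35],[0,0,0],1],[[0.2,0.45,-0.35],[0,0,0],1],[[0.25,0.6,-0.35],[0,0,0],1],[[0.3,0.7,-0.35],[0,0,0],1],[[0.3,0.7,-0.35],[0,0,0],1]]'

```text
time: 27.4
tcp_pos: [471.0, -137.0, 301.2]
tool_rot: [-0.0, 0.165, 0.986, 0.001]
wrist_force: [-0.7, -0.2, -0.3]
gripper_width: 1.002
grasp_force: 0.0
```

Run:
```python
from h import *
d=snap("top","t7.png")
im=cv2.cvtColor(d["pixels"],cv2.COLOR_RGB2BGR)[140:260,260:450]
cv2.imwrite("pics/rj.png",cv2.resize(im,None,fx=4,fy=4,interpolation=cv2.INTER_CUBIC))
go([(457,93.2,230)])
```

```text
t 27.45 tcp [ 471.7 -139.2  301.3] w 1.0 F [ 0.2 -1.3  0.3]
(457, 93.2, 230) -> [0.2993 0.7164 0.2378]
```

View pics/rj.png

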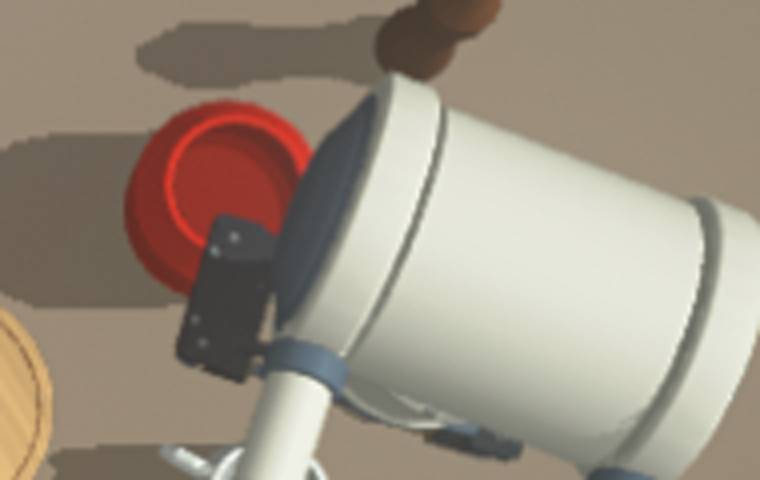

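The arm hides the green jar here, and the open red jar's rim shows at about crop (240,185). I'll measure that rim from above the board.

step_arm --rows '[[[0.05,0.12,0],[0,0,0],1],[[0.1,0.25,0],[0,0,0],1],[[0.16,0.4,0.05],[0,0,0],1],[[0.22,0.55,0.1],[0,0,0],1],[[0.3,0.717,0.2],[0,0,0],1],[[0.3,0.717,0.24],[0,0,0],1],[[0.3,0.717,0.24],[0,0,0],1],[[0.3,0.717,0.24],[0,0,0],1]]'

```text
time: 28.25
tcp_pos: [458.5, 90.5, 229.3]
tool_rot: [-0.0, 0.167, 0.986, -0.0]
wrist_force: [0.9, -0.1, 1.8]
gripper_width: 1.003
grasp_force: 0.0
```

Run:
```python
from h import *
d=snap("wrist")
for k in masks(d,"red"): print("wrist",k[:,0].mean(0).round(),cv2.contourArea(k),circ(d,k,34))
d=snap("top","t8.png")
f=lambda a:cv2.resize(cv2.cvtColor(d["pixels"],cv2.COLOR_RGB2BGR)[a:a+80,:][:, :],None,fx=1,fy=1)
I=cv2.cvtColor(d["pixels"],cv2.COLOR_RGB2BGR)
a=cv2.resize(I[150:230,280:360],(400,400),interpolation=cv2.INTER_CUBIC)
b=cv2.resize(I[185:265,370:450],(400,400),interpolation=cv2.INTER_CUBIC)
cv2.imwrite("pics/rj2.png",np.hstack([a,b]))
for k in masks(d,"green",120,40): print("green",k[:,0].mean(0).round(),cv2.contourArea(k),circ(d,k,121))
go([(457,93.2,65.3)])
```

```text
wrist [166. 314.] 1025.0 [577.5 -68.5  29.3 578.  -65.7  31.9]
wrist [260. 168.] 7185.0 [455.4  95.   50.4 455.5  94.9  50.6]
wrist [450.  20.] 3334.5 [370.7 313.1  37.4 372.4 312.7  37.6]
green [406. 225.] 1877.0 [ 484.8 -347.4   67.2  484.7 -347.9   71.5]
t 28.35 tcp [458.9  90.  229.9] w 1.0 F [-0.1 -0.3  0.2]
(457, 93.2, 65.3) -> [0.0103 0.0077 0.5486]
```

View pics/rj2.png

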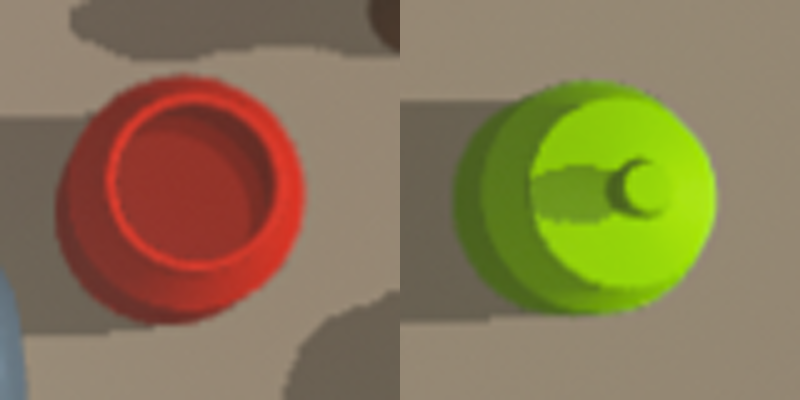

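The red jar's open rim spans crop x 105..281 and y 92..271, which puts its centre at full-image (318.2,185.9). The green lid sits flat on the green jar. Next I'll go down for the red lid.

step_arm --rows '[[[0.01,0.009,0.1],[0,0,0],1],[[0.01,0.009,0.25],[0,0,0],1],[[0.01,0.009,0.38],[0,0,0],1],[[0.01,0.009,0.4],[0,0,0],1],[[0.01,0.009,0.4],[0,0,0],1],[[0.01,0.009,0.4],[0,0,0],1],[[0.01,0.009,0.4],[0,0,0],1],[[0.01,0.009,0.4],[0,0,0],1]]'

```text
time: 29.15
tcp_pos: [456.8, 94.8, 110.3]
tool_rot: [0.001, 0.167, 0.986, 0.0]
wrist_force: [0.4, -0.8, -0.2]
gripper_width: 1.001
grasp_force: 0.0
```

Run:
```python
from h import *
d=snap("top")
print(plane(d,318.2,185.9,140))
go([(456.8,93.3,65.3)])
```

```text
[ 591.21809283 -113.48999879  140.        ]
t 29.2 tcp [456.6  94.8 110.1] w 0.999 F [ 0.4  0.  -0.1]
(456.8, 93.3, 65.3) -> [-0.002  -0.0047  0.1492]
```

step_arm --rows '[[[-0.002,-0.004,0.07],[0,0,0],1],[[-0.002,-0.004,0.13],[0,0,0],1],[[-0.002,-0.004,0.148],[0,0,0],1],[[-0.002,-0.004,0.148],[0,0,0],1],[[-0.002,-0.004,0.148],[0,0,0],1],[[-0.002,-0.004,0.148],[0,0,0],0.3],[[-0.002,-0.004,0.148],[0,0,0],-0.2],[[-0.002,-0.004,0.148],[0,0,0],-0.5]]'

```text
time: 30.0
tcp_pos: [456.4, 93.5, 65.0]
tool_rot: [0.0, 0.167, 0.986, 0.0]
wrist_force: [0.3, -0.4, 0.9]
gripper_width: 0.766
grasp_force: 0.0
```

step_arm --rows '[[[0,0,0],[0,0,0],-1],[[0,0,0],[0,0,0],-1],[[0,0,0],[0,0,0],-1],[[0,0,0],[0,0,0],-1],[[0,0,0],[0,0,0],-1],[[0,0,0],[0,0,0],-1],[[0,0,-0.03],[0,0,0],-1],[[0,0,-0.06],[0,0,0],-1]]' --force 25

```text
time: 30.8
tcp_pos: [455.9, 93.4, 83.1]
tool_rot: [-0.0, 0.167, 0.986, -0.0]
wrist_force: [0.7, -0.9, -2.4]
gripper_width: 0.328
grasp_force: 25.0
```

step_arm --rows '[[[0,0,-0.1],[0,0,0],-1],[[0,0,-0.22],[0,0,0],-1],[[0,0,-0.36],[0,0,0],-1],[[0,0,-0.5],[0,0,0],-1],[[0,0,-0.6],[0,0,0],-1],[[0,0,-0.6],[0,0,0],-1],[[0,0,-0.6],[0,0,0],-1],[[0,0,-0.6],[0,0,0],-1]]'

```text
time: 31.6
tcp_pos: [455.3, 93.4, 261.7]
tool_rot: [-0.001, 0.167, 0.986, -0.0]
wrist_force: [-1.2, -1.1, -2.5]
gripper_width: 0.331
grasp_force: 25.0
```

Run:
```python
from h import *
go([(592,-114,260)])
```

```text
t 31.6 tcp [455.3  93.4 261.7] w 0.331 F [-1.2 -1.1 -2.5]
(592, -114, 260) -> [-0.658  -0.5024  0.005 ]
```

step_arm --rows '[[[-0.1,-0.08,0],[0,0,0],-1],[[-0.22,-0.17,0],[0,0,0],-1],[[-0.35,-0.27,0],[0,0,0],-1],[[-0.48,-0.37,0],[0,0,0],-1],[[-0.58,-0.44,0],[0,0,0],-1],[[-0.658,-0.502,0],[0,0,0],-1],[[-0.658,-0.502,0.05],[0,0,0],-1],[[-0.658,-0.502,0.08],[0,0,0],-1]]'

```text
time: 32.4
tcp_pos: [592.1, -114.2, 235.9]
tool_rot: [-0.002, 0.168, 0.986, 0.0]
wrist_force: [-0.8, -0.1, -3.4]
gripper_width: 0.329
grasp_force: 25.0
```

Run:
```python
from h import *
d=snap("wrist")
im=cv2.cvtColor(d["pixels"],cv2.COLOR_RGB2BGR)[60:330,130:400]
d=snap("side")
i2=cv2.cvtColor(d["pixels"],cv2.COLOR_RGB2BGR)[190:290,275:375]
cv2.imwrite("pics/w9.png",np.hstack([cv2.resize(im,(400,400)),cv2.resize(i2,(400,400),interpolation=cv2.INTER_CUBIC)]))
go([(592.2,-114,192)])
```

```text
t 32.5 tcp [ 591.4 -113.1  236.1] w 0.325 F [-0.2  0.2 -2.3]
(592.2, -114, 192) -> [-0.0042 -0.0019  0.1471]
```

View pics/w9.png

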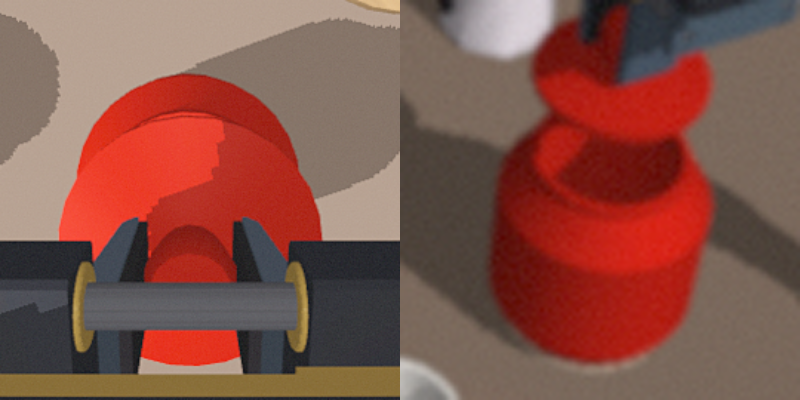

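The red lid is centred over the red jar's mouth. I'll lower it to just above the rim, check, then seat it.

step_arm --rows '[[[-0.003,-0.002,0.03],[0,0,0],-1],[[-0.003,-0.002,0.06],[0,0,0],-1],[[-0.003,-0.002,0.09],[0,0,0],-1],[[-0.003,-0.002,0.12],[0,0,0],-1],[[-0.003,-0.002,0.135],[0,0,0],-1],[[-0.003,-0.002,0.147],[0,0,0],-1],[[-0.003,-0.002,0.147],[0,0,0],-1],[[-0.003,-0.002,0.147],[0,0,0],-1]]'

```text
time: 33.3
tcp_pos: [593.7, -114.7, 194.8]
tool_rot: [0.0, 0.167, 0.986, -0.0]
wrist_force: [0.2, -0.9, -2.0]
gripper_width: 0.328
grasp_force: 25.0
```

step_arm --rows '[[[0,0,0.01],[0,0,0],-1],[[0,0,0.018],[0,0,0],-1],[[0,0,0.026],[0,0,0],-1],[[0,0,0.034],[0,0,0],-1],[[0,0,0.039],[0,0,0],-1],[[0,0,0.043],[0,0,0],-1],[[0,0,0.045],[0,0,0],-1],[[0,0,0.045],[0,0,0],-1]]'

```text
time: 34.1
tcp_pos: [593.6, -114.7, 181.0]
tool_rot: [-0.0, 0.167, 0.986, -0.0]
wrist_force: [-0.3, 0.2, -3.2]
gripper_width: 0.33
grasp_force: 25.0
```

step_arm --rows '[[[0.003,0,0.003],[0,0,0],-1],[[0.003,0,0.006],[0,0,0],-1],[[0.003,0,0.009],[0,0,0],-1],[[0.003,0,0.011],[0,0,0],-1],[[0.003,0,0.013],[0,0,0],-1],[[0.003,0,0.015],[0,0,0],-1],[[0.003,0,0.016],[0,0,0],-1],[[0.003,0,0.016],[0,0,0],-1]]'

```text
time: 34.9
tcp_pos: [592.8, -114.4, 176.6]
tool_rot: [0.0, 0.167, 0.986, -0.0]
wrist_force: [-1.8, -0.1, 4.6]
gripper_width: 0.326
grasp_force: 25.0
```

Contact at z = 176.6, so it is seated. I'll release and back off.

step_arm --rows '[[[0,0,0],[0,0,0],-1],[[0,0,0],[0,0,0],-0.2],[[0,0,0],[0,0,0],0.2],[[0,0,0],[0,0,0],0.6],[[0,0,0],[0,0,0],1],[[0,0,0],[0,0,0],1],[[0,0,-0.05],[0,0,0],1],[[0,0,-0.15],[0,0,0],1]]'

```text
time: 35.7
tcp_pos: [591.6, -114.0, 219.8]
tool_rot: [-0.002, 0.167, 0.986, 0.0]
wrist_force: [-0.1, 0.1, 0.5]
gripper_width: 0.896
grasp_force: 0.0
```

step_arm --rows '[[[0,0,-0.1],[0,0,0],1],[[0,0,-0.25],[0,0,0],1],[[0,0,-0.3],[0,0,0],1],[[0.1,0.1,-0.3],[0,0,0],1],[[0.2,0.25,-0.3],[0,0,0],1],[[0.3,0.4,-0.3],[0,0,0],1],[[0.4,0.5,-0.3],[0,0,0],1],[[0.5,0.5,-0.3],[0,0,0],1]]'

```text
time: 36.5
tcp_pos: [499.9, 80.2, 311.1]
tool_rot: [0.0, 0.166, 0.986, 0.001]
wrist_force: [-1.1, -0.0, 0.7]
gripper_width: 1.0
grasp_force: 0.0
```

step_arm --rows '[[[0.1,0.1,0],[0,0,0],1],[[0.1,0.2,0],[0,0,0],1],[[0.1,0.2,0],[0,0,0],1],[[0.1,0.2,0],[0,0,0],1],[[0.1,0.2,0],[0,0,0],1],[[0.1,0.2,0],[0,0,0],1],[[0.1,0.2,0],[0,0,0],1],[[0.1,0.2,0],[0,0,0],1]]'

```text
time: 37.3
tcp_pos: [492.0, 142.8, 311.2]
tool_rot: [-0.0, 0.167, 0.986, -0.0]
wrist_force: [-0.3, 0.4, 0.8]
gripper_width: 0.995
grasp_force: 0.0
```

Run:
```python
from h import *
I=cv2.cvtColor(snap("side")["pixels"],cv2.COLOR_RGB2BGR)
J=cv2.cvtColor(snap("top")["pixels"],cv2.COLOR_RGB2BGR)
cv2.imwrite("pics/end.png",np.hstack([cv2.resize(I[110:384,140:440],(400,365)),cv2.resize(J[90:300,80:450],(400,227)).__class__((365,400,3),np.uint8) if 0 else cv2.copyMakeBorder(cv2.resize(J[90:300,80:450],(400,227)),0,138,0,0,0)]))
go([])
```

```text
t 37.4 tcp [492.  143.  311.2] w 1.0 F [-0.1  0.2 -0.3]
```

View pics/end.png

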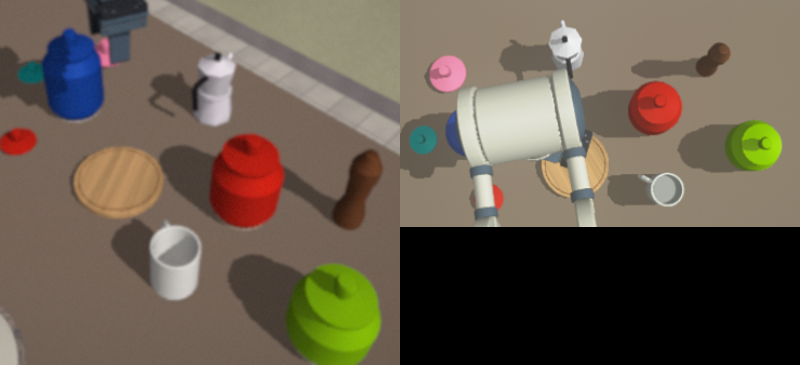

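The side view shows all three lids sitting flat on their own jars: blue (72,75), red (247,180) and green (333,312). The board is empty, the mug, mill and moka pot stand where they were, and the gripper is clear.

```bash
python3 -c "from workcell import robot; print(robot.hand_in())"
```

```text
the job is handed in; nothing more can be done
None
```

All three lids are seated on the jars of their own colour, the mug, mill and moka pot stand where they were in the final pictures, and the job was handed in at about 37 s; no verdict came back.

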